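# Hold the order clip open over the card edge

### The arm

A 7-joint arm with a two-finger parallel gripper is mounted at the origin on the work surface. World frame = base frame: x ahead of the robot, y to its left, z up, the work surface at z = 0. Lengths are in m, angles in rad, forces in N, time in s.
With the tool pointing down it reaches from about 0.425 to 0.875 m from the base axis. Payload 4.7 kg.
Tool frame: the origin (TCP) lies midway between the tips of the shut fingers; the grasp point (between the pads) lies pinch_z behind it (pinch_z is the distance from the TCP to the grasp point, in m); z points along the fingers, y is the direction in which the jaws open and shut (so a half turn about z gives the same grasp; the last joint's range is limited). The gripper opens to 85 mm and grips with 20 to 120 N. Pads are 22 mm wide; open, the fingers measure 114 mm over their backs; the gripper's body (76 mm by 85 mm) begins 54 mm behind the grasp point. The pads swing forward as they close: fully open they stand 13 mm farther back than shut.
Start: joints at [-1.283, 0.321, -0.07, 1.45, 0.023, 1.371, -0.057], TCP at [0.176, 0.626, 0.231] pointing down, gripper open.
Joint ranges: [-2.86, 2.86], [-0.3, 2.09], [-1.38, 1.24], [0.06, 2.45], [-1.56, 4.7], [0.09, 2.05], [-2.69, 2.69]. Speed limits (rad/s): [2.57, 2.57, 3.14, 3.14, 3.14, 3.14, 3.14].

### API

Orientations are given as a 3x3 rotation matrix whose columns are the frame's x, y, z axes.
In Python, from bench import read_state, capture, job_done, boxes_of, landmark_of, pinch_z gives the robot as it stands. The module is installed in compiled form; this text tells all that it offers.
- The arm moves only by the tool play_rows, never from a script. Its argument "series" is a list of rows, each a list of 5 numbers: the shift along the tool's x, y, z in mm, then the turn about the tool's z in degrees, then the gripper command: -1 is fully open, 1 is shut, values between are in proportion. In form: [[x, y, z, turn, claw], ...]. A call has exactly 5 rows; each row shifts and turns the pose as measured when the row begins, along the tool's axes as they then stand; what a row does not reach is not made up. A row lasts 1/12 s, in which the tool goes at most 41.7 mm and 7.16 degrees, less where a joint would pass 70% of its speed; a pose out of reach is approached as far as the arm can. A call is refused whole if a number of a shift passes 41.7 or a number of a turn 7.16, either way. A call with a gripper value outside its range is refused whole. The fingers move at their own pace and stop on an object; the grip force is fixed at half the most. Time passes only in rows, so rows that do not move let the fingers close, or fill a call up. It gives the time, the measured TCP pose, the force and the opening at its end, in the units of the state.
- read_state(): the state, without advancing time (a new reading comes with each control period).
- capture(name): name is "side" or "top" or "wrist"; returns a dict with "img" (420x560x3 uint8, red, green, blue), "mtx" (3x3 intrinsics, pixels), "position" and "rotation" of the camera in the world. Camera axes: x right, y up, looking along -z (the intrinsics and any distortion apply to the point x, -y, -z); pixel columns grow to the right and rows downward; lengths in m; the calibration is good to about 2 mm. A picture is of the moment at which its call begins. There is no depth.
- job_done(): hands the job in, once; it reports no verdict.
Trained networks look in a picture, given as the dict that the camera call returned (one of the last four; its "shot" number tells which), for a name from the list of things; names that differ only in an ending like _2 or _b are one class to them, and where a whole thing is asked for, a point or a joint stands for the part that bears it (a point fixed in the world has none). Each returns a list of dicts, best first, with "score" (0 to 1); they miss things now and then, are a little off and sometimes report something else, mostly with a low value. They report only what shows in the picture. A call takes as long as a camera call. They do not tell look-alikes from the thing itself.
- boxes_of(picture, target): "extent" ([left, top, right, bottom] in pixels, round what is visible of it).
- landmark_of(picture, target): "position" ([column, row] in pixels: a listed point, or the origin of a listed thing).
The state is a dict: "t": time; "q": joint angles; "joint_velocities": joint speeds; "joint_torque": joint torques, N m; "tool_pos": TCP position; "tool_rot": TCP orientation; "force": force on the tool from outside, world axes, zero at the start; "wrist_torque": the same for the moment, N m; "grip_width": finger opening in m.
Only numpy, scipy, OpenCV 4.12 (cv2) and the standard library are available. Lean on these libraries where they do the work, as an engineer would, in place of code of your own. Each camera call takes 0.05 s, during which the arm holds its last target.

### The job

Pinch the spring clip by its two finger wings so that its jaws gape, lift it off its upright rest, and bring it down between the two uprights of the card stand until its wide-open jaws stand around the top edge of the card, with some 20 mm of card between them. The job finishes while you are holding the clip there: keep it squeezed wide open, upright, square to the card and over the middle of its edge, with the clip touching neither the card nor its stand, ready for a ticket to be slipped in. Do not shove the card stand, and leave the shaker, ramekin, tub and jar where they are.

Things in the scene. Friction and masses are not known exactly. Their poses are not given: they have to be found in the camera images.
- clip: Black plastic spring clip like a big clothes peg, jaws down, wings up; 36 mm wide, about 100 mm tall, 80 g. Origin: midway between the jaw tips, at their lower end. z points up to the wings, y along the jaws' width; jaws and wings open along x. A 44 mm pivot pin lies along y at z = 50. At the start its last 25 mm are clamped on the rest, x across the tab. Let go, it snaps shut.
- clip_wings (a point): Point midway between the finger wings, 85 mm above the clip's origin, clip axes: where to pinch along x; keep fingertips above z = 60 mm of the clip. At rest the wings spread upwards, 27 mm over their outsides at z = 56, 53 mm at their tops (z = 96). Squeezed to the stop they are parallel, 22 mm over all, tops at z = 102. They take 9 N each to start, about 13 N at the stop; a firmer grip is harmless.
- clip_front (a joint): Angle of the lever (wing and jaw) on the clip's -x side, rad: 0 as clamped on the 3 mm tab, 0.32 squeezed to the stop. With both at the stop the jaw tips gape 34 mm, and the gap is 22 mm 20 mm above the tips.
- clip_back (a joint): The same for the lever on the clip's +x side: 0 clamped on the tab, 0.32 squeezed to the stop.
- rest: Clip rest fixed to the counter: foot plate 70 x 80 x 8 mm with an upright tab 3 mm thick (along x), 56 mm wide (along y), its top edge 90 mm above the counter. Origin: centre of its underside.
- stand: Loose card stand, 0.95 kg: dark steel foot 80 (x) x 110 (y) x 15 mm, two uprights 10 x 10 mm at y = -42 and +42 mm, 140 mm tall, clear gap 74 mm; between them a stiff white card 2.5 mm thick along x, its free top edge 125 mm above the counter. Origin: centre of its underside. A half turn makes no difference.
- card_edge (a point): Middle of the card's free top edge, 125 mm above the stand's origin, with the stand's axes: y along the edge, x across the card, z up.
- shaker: White shaker with a steel cap, 48 mm across, 85 mm tall; a bystander. Origin: centre of its underside.
- ramekin: White ceramic ramekin, 72 mm across, 45 mm tall; a bystander. Origin: centre of its underside.
- tub: Clear open tub, 100 x 150 x 60 mm; a bystander. Origin: centre of its underside.
- jar: Amber jar with a black cap, 68 mm across, 100 mm tall; a bystander. Origin: centre of its underside.
Mind the look-alikes: they are no part of the job. Of the things shaped like the clip, the black one is meant.

How it is judged:
By the outcome, as a careful person would: the job done as asked, in the order asked, and still so for the second after the job is handed in, while the arm keeps its last pose, push and grip.
It also fails if it takes over 45 s, if anything falls off the work surface, if the arm or the gripper's body presses on something with over 40 N, if the wrist force passes 120 N, or if a joint passes its speed limit or range.

## Working session

There is one attempt and no reset: what is moved stays moved. The work goes in short steps, Python scripts to look and compute and a tool call to move; the robot and the scene stay as the last step left them, time stands still between calls to the robot, and variables do not carry over. Pictures are saved under pics/ and viewed, and the job is handed in when it is done.

Besides the shell and the picture viewer there is one more tool, called after ">>>" by a JSON object that holds its "api" and its "payload". play_rows: Moves the arm, as the interface text tells. Its arguments: {"type":"object","properties":{"series":{"type":"array","items":{"type":"array","items":{"type":"number"}}}},"required":["series"]}

```bash
mkdir -p pics; cat > h.py <<'E'
import numpy as np, cv2
from bench import *
def save(p,n): cv2.imwrite('pics/'+n+'.png', cv2.cvtColor(p['img'],cv2.COLOR_RGB2BGR))
def ray(p,uv):
    K=np.array(p['mtx']);d=np.linalg.inv(K)@np.array([uv[0],uv[1],1.]);d=np.array([d[0],-d[1],-d[2]])
    return np.array(p['position']),np.array(p['rotation'])@d
def at_z(p,uv,z):
    o,d=ray(p,uv);return o+d*(z-o[2])/d[2]
def tri(obs):
    A=np.zeros((3,3));b=np.zeros(3)
    for p,uv in obs:
        o,d=ray(p,uv);d=d/np.linalg.norm(d);M=np.eye(3)-np.outer(d,d);A+=M;b+=M@o
    x=np.linalg.solve(A,b);return x
def proj(p,X):
    c=np.array(p['rotation']).T@(np.array(X)-np.array(p['position']));v=np.array(p['mtx'])@np.array([c[0],-c[1],-c[2]]);return v[:2]/v[2]
E
python3 - <<'E'
from h import *
np.set_printoptions(precision=4,suppress=True)
s=read_state();print({k:np.round(v,3).tolist() for k,v in s.items()});print('pinch_z',pinch_z if not callable(pinch_z) else pinch_z())
for n in('side','top','wrist'):
    p=capture(n);save(p,n+'0');print(n,[k for k in p],p['position'],p['mtx'])
    for t in('clip','rest','stand','shaker','jar'):
        print(t,[(np.round(b['extent']).tolist(),round(b['score'],2)) for b in boxes_of(p,t)])
    for t in('clip_wings','card_edge','clip','stand','rest'):
        print(t,[(np.round(b['position'],1).tolist(),round(b['score'],2)) for b in landmark_of(p,t)])
E
```

```text
{'t': 0.0, 'q': [-1.283, 0.322, -0.07, 1.452, 0.023, 1.371, -0.057], 'joint_velocities': [-0.001, -0.0, -0.0, 0.0, 0.0, 0.0, -0.002], 'joint_torque': [-0.0, -49.358, -0.382, -31.434, 0.013, 0.011, -0.0], 'tool_pos': [0.176, 0.625, 0.23], 'tool_rot': [[-0.963, 0.27, -0.0], [0.27, 0.963, -0.002], [-0.0, -0.002, -1.0]], 'force': [0.32, -0.383, -0.286], 'wrist_torque': [-0.041, -0.01, -0.019], 'grip_width': 0.085}
pinch_z 0.0187
side ['img', 'mtx', 'position', 'rotation', 'shot'] [0.3119 0.4323 0.5729] [[385.1296   0.     275.3716]
 [  0.     385.1296 213.4572]
 [  0.       0.       1.    ]]
clip [([338.0, 137.0, 345.0, 159.0], 0.62), ([317.0, 142.0, 353.0, 192.0], 0.61), ([368.0, 193.0, 398.0, 233.0], 0.56)]
rest [([307.0, 183.0, 346.0, 221.0], 0.65), ([107.0, 226.0, 214.0, 318.0], 0.47)]
stand [([176.0, 303.0, 264.0, 408.0], 0.6)]
shaker [([324.0, 251.0, 355.0, 300.0], 0.79), ([230.0, 166.0, 261.0, 222.0], 0.63), ([179.0, 301.0, 264.0, 410.0], 0.35)]
jar [([229.0, 167.0, 261.0, 220.0], 0.64)]
clip_wings [([383.8, 203.0], 0.94), ([334.8, 155.8], 0.7), ([331.4, 146.7], 0.46)]
card_edge [
[... 546 characters left out ...]
0.92), ([364.0, 199.0, 396.0, 229.0], 0.72)]
shaker [([265.0, 269.0, 287.0, 292.0], 0.89)]
jar [([300.0, 127.0, 334.0, 167.0], 0.59)]
clip_wings [([377.7, 215.5], 0.97), ([432.1, 189.6], 0.78), ([372.2, 279.8], 0.59), ([284.7, 215.9], 0.34)]
card_edge [([366.8, 217.6], 0.38)]
clip [([369.3, 218.3], 0.88), ([363.2, 282.7], 0.85), ([420.4, 196.2], 0.64)]
stand [([161.6, 248.3], 0.73)]
rest [([364.8, 225.2], 0.69), ([198.3, 150.6], 0.26)]
wrist ['img', 'mtx', 'position', 'rotation', 'shot'] [0.1032 0.6459 0.3745] [[319.1716   0.     277.3277]
 [  0.     319.1716 208.9964]
 [  0.       0.       1.    ]]
clip []
rest []
stand []
shaker []
jar []
clip_wings []
card_edge []
clip []
stand []
rest []
```

View pics/side0.png

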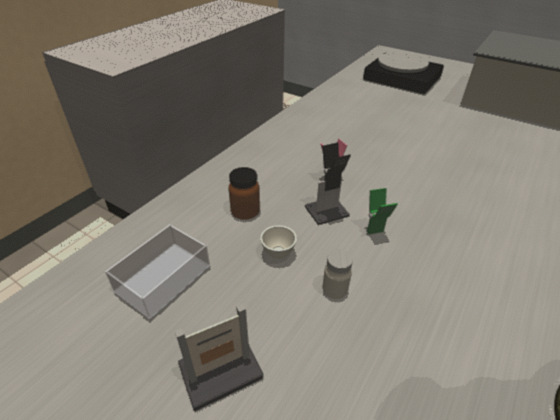

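View pics/top0.png

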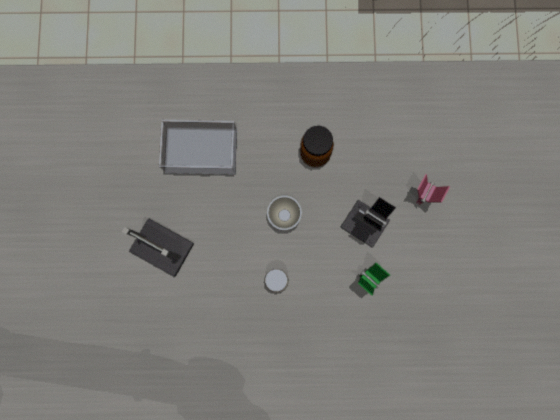

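View pics/wrist0.png

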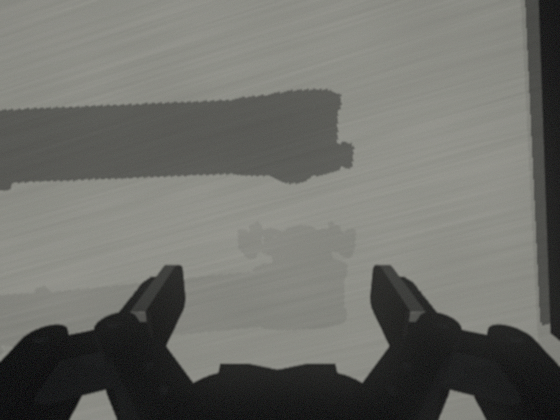

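Look-alikes for the clip: black at (377,215) in the top view, green at (373,280), pink at (432,190). The black one on the rest is the one described, so I'm checking it in a close crop.

```bash
python3 - <<'E'
from h import *
np.set_printoptions(precision=4,suppress=True)
p=capture('top');s=capture('side')
a=cv2.resize(p['img'][180:300,330:450],(480,480),interpolation=cv2.INTER_CUBIC)
b=cv2.resize(s['img'][130:230,290:410],(480,400),interpolation=cv2.INTER_CUBIC);b=cv2.copyMakeBorder(b,0,80,0,0,0)
c=p['img'][210:290,110:210]
cv2.imwrite('pics/crop1.png',cv2.resize(np.hstack([a,b])[:,:,::-1],(800,400)))
cv2.imwrite('pics/crop2.png',cv2.resize(c[:,:,::-1],(800,600),interpolation=cv2.INTER_CUBIC))
print(p['rotation']);print(s['rotation'])
print('wings',tri([(p,(377.7,215.5)),(s,(334.8,155.8))]),at_z(p,(377.7,215.5),.15))
print('clip',tri([(p,(369.3,218.3)),(s,(330.6,187.1))]),at_z(p,(369.3,218.3),.065))
print('rest',tri([(p,(364.8,225.2)),(s,(328.5,208.5))]),at_z(p,(364.8,225.2),0))
print('stand',tri([(p,(161.6,248.3)),(s,(221.1,368.4))]),at_z(p,(161.6,248.3),0))
print('card',at_z(s,(214.8,326),.125))
for n,t in(('ramekin',.0),('jar',.0),('shaker',0),('tub',0)):
  for q in(p,s):
    l=landmark_of(q,n); print(n,[(at_z(q,k['position'],0)[:2],round(k['score'],2)) for k in l[:2]])
E
```

```text
[[-0.0107  0.9886 -0.1501]
 [-0.9999 -0.0099  0.0062]
 [ 0.0046  0.1502  0.9886]]
[[-0.8287  0.3707 -0.4194]
 [-0.5597 -0.543   0.626 ]
 [ 0.0044  0.7535  0.6574]]
wings [ 0.5819 -0.189   0.1473] [ 0.5801 -0.1891  0.15  ]
clip [ 0.5846 -0.1865  0.0688] [ 0.5864 -0.1867  0.065 ]
rest [ 0.5801 -0.1848  0.0108] [ 0.5805 -0.1867  0.    ]
stand [0.537  0.2388 0.0095] [0.5362 0.2401 0.    ]
card [0.537  0.2389 0.125 ]
ramekin [(array([ 0.6002, -0.0224]), 0.96)]
ramekin [(array([ 0.6069, -0.0149]), 0.84)]
jar [(array([ 0.7364, -0.0827]), 0.55)]
jar [(array([ 0.7501, -0.0944]), 0.91)]
shaker []
shaker [(array([0.4665, 0.0015]), 0.55)]
tub [(array([0.7447, 0.1632]), 0.8)]
tub [(array([0.7476, 0.1588]), 0.81)]
```

View pics/crop1.png

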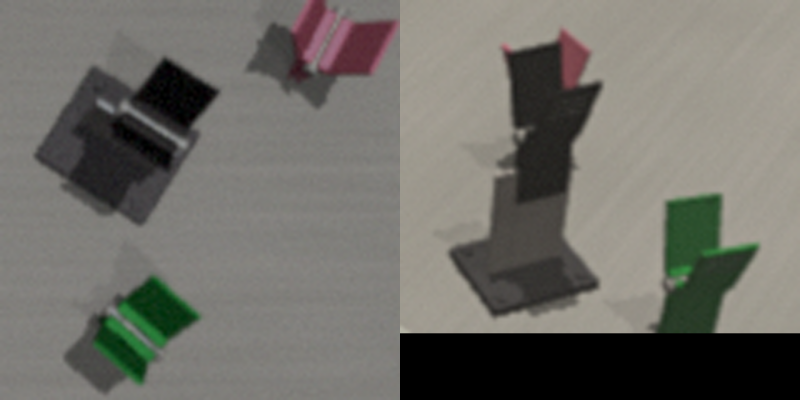

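View pics/crop2.png

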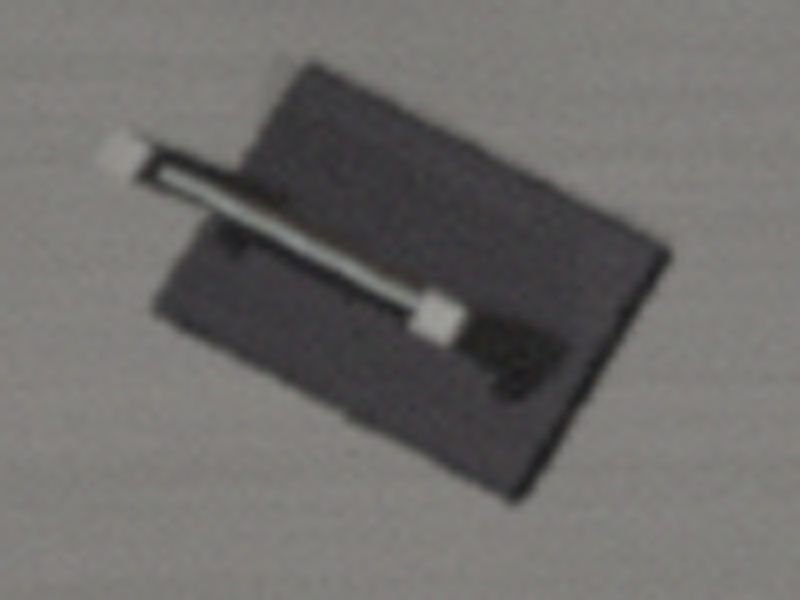

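The crop confirms it: the black clip (wing edge about (377,208), pin about (376,217)) is on the dark rest. Green and pink are other clips. Next are the yaws and a helper that works out moves in tool axes.

```bash
cat >> h.py <<'E'
def hd(v): return np.degrees(np.arctan2(v[1],v[0]))
def plan(goal,head,step=38,n=5,turn=7.1,claw=-1):
    """rows toward TCP goal (m), tool y heading head(deg)"""
    s=read_state();P=np.array(s['tool_pos']);R=np.array(s['tool_rot']);h=hd(R[:,1])
    dh=(head-h+180)%360-180; d=(np.array(goal)-P)*1000
    print('t',round(s['t'],2),'pos',np.round(P*1000,1),'head',round(h,2),'tilt',np.round(R[:2,2],4),'dh',round(dh,2),'d',np.round(d,1),'tool d',np.round(R.T@d,1),'F',np.round(s['force'],1),'w',round(s['grip_width']*1000,1),'j7',round(s['q'][6],2))
    rows=[];th=0
    k=min(1,step/max(1e-9,np.linalg.norm(d)/n)); sh=d*k/n; td=np.clip(-dh/n,-turn,turn)
    for i in range(n):
        a=np.radians(-th); Rz=np.array([[np.cos(a),-np.sin(a),0],[np.sin(a),np.cos(a),0],[0,0,1]])
        l=(Rz@R).T@sh; rows.append([*[round(float(x),1) for x in l],round(float(td),2),claw]); th+=td
    print(rows)
E
python3 - <<'E'
from h import *
p=capture('top')
c1=lambda u,v:(330+u/3.3333,180+v/3.3333); c2=lambda u,v:(110+u/8,210+v/7.5)
def L(f,a,b,z):
    A=at_z(p,f(*a),z);B=at_z(p,f(*b),z);print(np.round(A,4),np.round(B,4),'len',round(np.linalg.norm(A-B),4),'perp head',round(hd(A-B)-90,2),'mid',np.round((A+B)/2,4))
print('foot');L(c1,(95,68),(198,135),.008);L(c1,(35,155),(140,225),.008);L(c1,(95,68),(35,155),.008)
print('pin');L(c1,(120,105),(185,148),.115)
print('wing');L(c1,(165,58),(218,92),.161)
print('uprights');L(c2,(122,152),(438,318),.14)
print('card');L(c2,(160,175),(410,300),.125)
print('foot stand');L(c2,(310,62),(672,252),.015);L(c2,(155,305),(518,500),.015)
s=read_state()
plan((0.45,0.45,0.24),25)
E
```

```text
foot
[ 0.6323 -0.1739  0.008 ] [ 0.5889 -0.2375  0.008 ] len 0.0769 perp head -34.31 mid [ 0.6106 -0.2057  0.008 ]
[ 0.5773 -0.1346  0.008 ] [ 0.5326 -0.1991  0.008 ] len 0.0784 perp head -34.7 mid [ 0.555  -0.1668  0.008 ]
[ 0.6323 -0.1739  0.008 ] [ 0.5773 -0.1346  0.008 ] len 0.0676 perp head -125.58 mid [ 0.6048 -0.1543  0.008 ]
pin
[ 0.5928 -0.1731  0.115 ] [ 0.5678 -0.2093  0.115 ] len 0.044 perp head -34.72 mid [ 0.5803 -0.1912  0.115 ]
wing
[ 0.6119 -0.1917  0.161 ] [ 0.5928 -0.22    0.161 ] len 0.0341 perp head -34.06 mid [ 0.6023 -0.2058  0.161 ]
uprights
[0.5587 0.2754 0.14  ] [0.5172 0.2017 0.14  ] len 0.0845 perp head -29.41 mid [0.538  0.2386 0.14  ]
card
[0.5546 0.2708 0.125 ] [0.5229 0.2117 0.125 ] len 0.0671 perp head -28.25 mid [0.5387 0.2413 0.125 ]
foot stand
[0.5978 0.2648 0.015 ] [0.544  0.1699 0.015 ] len 0.1091 perp head -29.54 mid [0.5709 0.2174 0.015 ]
[0.5308 0.3028 0.015 ] [0.4765 0.2083 0.015 ] len 0.109 perp head -29.82 mid [0.5036 0.2555 0.015 ]
t 2.2 pos [175.8 625.8 231.3] head 74.31 tilt [0.0001 0.    ] dh -49.31 d [ 274.2 -175.8    8.7] tool d [-311.5  -95.1   -8.7] F [-0.1  0.7 -0.6] w 85.9 j7 -0.06
[[-36.3, -11.1, -1.0, 7.1, -1], [-37.4, -6.5, -1.0, 7.1, -1], [-37.9, -1.8, -1.0, 7.1, -1], [-37.9, 2.9, -1.0, 7.1, -1], [-37.2, 7.5, -1.0, 7.1, -1]]
```

>>> {"api": "play_rows", "payload": {"series": [[-36, -11, -2, 7.1, -1], [-37, -6, -2, 7.1, -1], [-38, -2, -2, 7.1, -1], [-38, 3, -2, 7.1, -1], [-37, 7, -2, 7.1, -1]]}}

```text
t: 2.62
tool_pos: [0.3259, 0.5277, 0.2395]
tool_rot: [[-0.63, 0.777, -0.008], [0.777, 0.63, 0.003], [0.008, -0.004, -1.0]]
force: [-0.5, 0.8, -0.5]
grip_width: 0.0852
```

```bash
python3 -c "
from h import *
plan((0.53,0.2,0.25),0)"
```

```text
t 2.62 pos [325.9 527.7 239.5] head 39.03 tilt [-0.0081  0.0034] dh -39.03 d [ 204.1 -327.7   10.5] tool d [-383.   -47.8  -13.3] F [-0.5  0.8 -0.5] w 85.2 j7 -0.35
[[-37.7, -4.7, -1.3, 7.1, -1], [-38.0, -0.0, -1.3, 7.1, -1], [-37.7, 4.7, -1.3, 7.1, -1], [-36.8, 9.3, -1.4, 7.1, -1], [-35.4, 13.8, -1.4, 7.1, -1]]
```

>>> {"api": "play_rows", "payload": {"series": [[-38, -5, -1, 7.1, -1], [-38, 0, -1, 7.1, -1], [-38, 5, -1, 7.1, -1], [-37, 9, -1, 7.1, -1], [-35, 14, -1, 7.1, -1]]}}

```text
t: 3.03
tool_pos: [0.433, 0.3591, 0.2435]
tool_rot: [[-0.055, 0.998, -0.006], [0.998, 0.055, 0.006], [0.006, -0.005, -1.0]]
force: [0.4, 0.7, -0.6]
grip_width: 0.0857
```

```bash
python3 -c "
from h import *
plan((0.57,-0.06,0.26),-34.5)"
```

```text
t 3.03 pos [433.  359.1 243.5] head 3.16 tilt [-0.0056  0.0059] dh -37.66 d [ 137.  -419.1   16.5] tool d [-425.9  113.6  -19.7] F [ 0.4  0.7 -0.6] w 85.7 j7 -0.65
[[-36.7, 9.8, -1.7, 7.1, -1], [-35.2, 14.2, -1.7, 7.1, -1], [-33.2, 18.5, -1.7, 7.1, -1], [-30.6, 22.4, -1.7, 7.1, -1], [-27.6, 26.1, -1.7, 7.1, -1]]
```

>>> {"api": "play_rows", "payload": {"series": [[-37, 10, -2, 7.1, -1], [-35, 14, -2, 7.1, -1], [-33, 18, -2, 7.1, -1], [-31, 22, -2, 7.1, -1], [-28, 26, -2, 7.1, -1]]}}

```text
t: 3.45
tool_pos: [0.4939, 0.1686, 0.2531]
tool_rot: [[0.539, 0.842, -0.003], [0.842, -0.539, 0.008], [0.005, -0.007, -1.0]]
force: [1.7, 0.0, 0.1]
grip_width: 0.0858
```

```bash
python3 -c "
from h import *
plan((0.581,-0.13,0.25),-34.5,n=10)"
```

```text
t 3.45 pos [493.9 168.6 253.1] head -32.63 tilt [-0.003  0.008] dh -1.87 d [  87.1 -298.6   -3.1] tool d [-204.5  234.4    0.5] F [1.7 0.  0.1] w 85.8 j7 -0.93
[[-20.4, 23.4, 0.0, 0.19, -1], [-20.4, 23.5, 0.0, 0.19, -1], [-20.3, 23.6, 0.0, 0.19, -1], [-20.2, 23.6, 0.0, 0.19, -1], [-20.1, 23.7, 0.0, 0.19, -1], [-20.1, 23.8, 0.0, 0.19, -1], [-20.0, 23.8, 0.0, 0.19, -1], [-19.9, 23.9, 0.0, 0.19, -1], [-19.8, 24.0, 0.0, 0.19, -1], [-19.8, 24.0, 0.0, 0.19, -1]]
```

>>> {"api": "play_rows", "payload": {"series": [[-25, 28, 0, 0.3, -1], [-25, 28, 0, 0.3, -1], [-25, 28, 0, 0.3, -1], [-25, 28, 0, 0, -1], [-25, 28, 0, 0, -1]]}}

```text
t: 3.87
tool_pos: [0.5433, -0.0224, 0.2539]
tool_rot: [[0.558, 0.83, 0.003], [0.83, -0.558, 0.012], [0.011, -0.004, -1.0]]
force: [0.8, -0.0, 1.2]
grip_width: 0.0852
```

```bash
python3 -c "
from h import *
plan((0.56,-0.13,0.25),-34.5)"
```

```text
t 3.87 pos [543.3 -22.4 253.9] head -33.91 tilt [0.0026 0.0119] dh -0.59 d [  16.7 -107.6   -3.9] tool d [-80.   73.9   2.7] F [ 0.8 -0.   1.2] w 85.2 j7 -0.54
[[-16.0, 14.8, 0.5, 0.12, -1], [-16.0, 14.8, 0.5, 0.12, -1], [-15.9, 14.8, 0.5, 0.12, -1], [-15.9, 14.9, 0.5, 0.12, -1], [-15.9, 14.9, 0.5, 0.12, -1]]
```

>>> {"api": "play_rows", "payload": {"series": [[-20, 18, 0, 0.2, -1], [-20, 18, 0, 0.2, -1], [-18, 17, 0, 0.2, -1], [-16, 15, 0, 0, -1], [-10, 10, 0, 0, -1]]}}

```text
t: 4.28
tool_pos: [0.5604, -0.1498, 0.2546]
tool_rot: [[0.575, 0.818, 0.007], [0.818, -0.575, 0.009], [0.012, 0.001, -1.0]]
force: [0.4, -0.4, 0.4]
grip_width: 0.0854
```

```bash
python3 -c "
from h import *
p=capture('wrist');save(p,'w1');print(landmark_of(p,'clip_wings'),landmark_of(p,'rest'),proj(p,(.581,-.1895,.15)))
plan((0.581,-0.1895,0.22),-34.5)"
```

```text
[{'position': [424.6, 260.3], 'score': 0.95}, {'position': [225.0, 263.2], 'score': 0.71}, {'position': [329.3, 232.0], 'score': 0.61}] [{'position': [310.7, 185.6], 'score': 0.83}, {'position': [142.2, 118.4], 'score': 0.64}] [325.17964297 232.63693489]
t 4.43 pos [ 560.4 -148.   254.4] head -35.11 tilt [0.0066 0.01  ] dh 0.61 d [ 20.6 -41.5 -34.4] tool d [-22.5  40.7  34.1] F [-0.1  0.9  0.2] w 85.3 j7 -0.28
[[-4.5, 8.1, 6.8, -0.12, -1], [-4.5, 8.1, 6.8, -0.12, -1], [-4.5, 8.1, 6.8, -0.12, -1], [-4.6, 8.1, 6.8, -0.12, -1], [-4.6, 8.1, 6.8, -0.12, -1]]
```

View pics/w1.png

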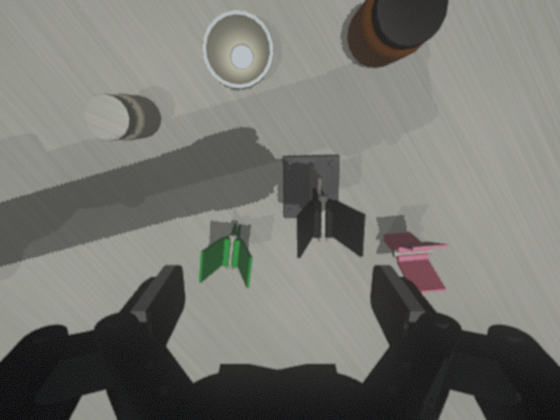

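The wrist view shows the black clip at about (329,230), green at (228,262) and pink at (418,262). The predicted point (325,233) agrees with it to about 3 mm.

>>> {"api": "play_rows", "payload": {"series": [[-6, 11, 6, -0.1, -1], [-6, 11, 6, -0.1, -1], [-6, 10, 6, -0.1, -1], [-3, 6, 6, 0, -1], [0, 0, 0, 0, -1]]}}

```text
t: 4.85
tool_pos: [0.5824, -0.1778, 0.2292]
tool_rot: [[0.56, 0.828, 0.008], [0.828, -0.56, 0.017], [0.019, -0.003, -1.0]]
force: [-1.3, 0.5, -0.0]
grip_width: 0.0857
```

```bash
python3 -c "
from h import *
p=capture('wrist');save(p,'w2');print(landmark_of(p,'clip_wings')[:2],proj(p,(.581,-.1895,.15)))
for z in (.15,):
  for l in landmark_of(p,'clip_wings')[:2]: print(at_z(p,l['position'],z))
plan((0.581,-0.1895,0.2),-34.5)"
```

```text
[{'position': [400.8, 267.6], 'score': 0.91}, {'position': [187.2, 265.5], 'score': 0.8}] [284.98647025 232.57305898]
[ 0.63889509 -0.26310087  0.15      ]
[ 0.50383248 -0.16983141  0.15      ]
t 5.0 pos [ 582.6 -177.1  230.6] head -34.03 tilt [0.0095 0.0177] dh -0.47 d [ -1.6 -12.4 -30.6] tool d [-11.8   5.6  30.4] F [-0.1 -0.2  0.3] w 85.2 j7 -0.17
[[-2.4, 1.1, 6.1, 0.09, -1], [-2.4, 1.1, 6.1, 0.09, -1], [-2.4, 1.1, 6.1, 0.09, -1], [-2.4, 1.1, 6.1, 0.09, -1], [-2.3, 1.1, 6.1, 0.09, -1]]
```

View pics/w2.png

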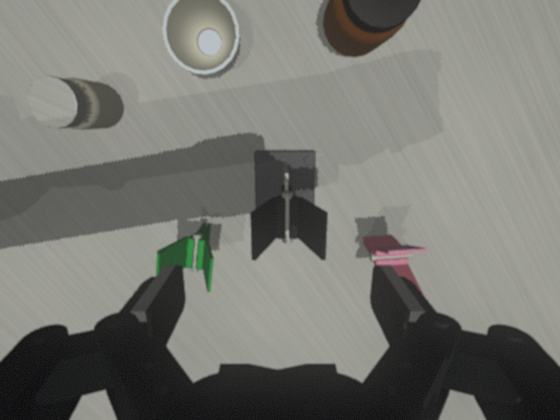

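>>> {"api": "play_rows", "payload": {"series": [[-6, 4, 6, 0.2, -1], [-5, 4, 6, 0.2, -1], [-2, 1, 6, 0, -1], [0, 0, 0, 0, -1], [0, 0, 0, 0, -1]]}}

```text
t: 5.42
tool_pos: [0.5832, -0.1919, 0.2118]
tool_rot: [[0.564, 0.826, 0.011], [0.826, -0.564, 0.019], [0.022, -0.001, -1.0]]
force: [0.3, 0.2, -0.1]
grip_width: 0.0853
```

```bash
python3 -c "
from h import *
p=capture('wrist');save(p,'w3');cv2.imwrite('pics/w3c.png',cv2.resize(p['img'][120:340,180:380],(800,600))[:,:,::-1][:, :]);print(proj(p,(.581,-.1895,.15)))
plan((0.581,-0.1895,0.133),-34.5)"
```

```text
[272.89628271 226.37495695]
t 5.47 pos [ 583.1 -191.8  211.7] head -34.31 tilt [0.0111 0.0193] dh -0.19 d [ -2.1   2.3 -78.7] tool d [-1.  -2.9 78.7] F [-0.5  0.8 -0.1] w 85.5 j7 -0.14
[[-0.2, -0.6, 15.7, 0.04, -1], [-0.2, -0.6, 15.7, 0.04, -1], [-0.2, -0.6, 15.7, 0.04, -1], [-0.2, -0.6, 15.7, 0.04, -1], [-0.2, -0.6, 15.7, 0.04, -1]]
```

View pics/w3.png

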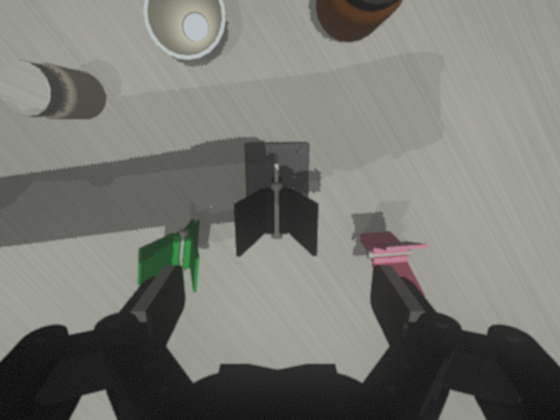

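Wings span columns 235–318 with the pin at 277, which is centred between the fingers (183 and 372). Going down.

>>> {"api": "play_rows", "payload": {"series": [[-1, 0, 17, 0, -1], [-1, 0, 17, 0, -1], [-1, 0, 17, 0, -1], [0, 0, 14, 0, -1], [0, 0, 6, 0, -1]]}}

```text
t: 5.88
tool_pos: [0.5848, -0.1932, 0.1415]
tool_rot: [[0.563, 0.826, 0.018], [0.826, -0.563, 0.019], [0.026, 0.004, -1.0]]
force: [-1.3, 0.6, 0.3]
grip_width: 0.0852
```

```bash
python3 -c "
from h import *
p=capture('wrist');save(p,'w4')
plan((0.581,-0.1895,0.133),-34.5)"
```

```text
t 5.93 pos [ 584.3 -193.   140.9] head -34.28 tilt [0.0169 0.0191] dh -0.22 d [-3.3  3.5 -7.9] tool d [ 0.8 -4.8  7.9] F [-0.2  0.4 -1. ] w 85.3 j7 -0.1
[[0.2, -1.0, 1.6, 0.04, -1], [0.2, -1.0, 1.6, 0.04, -1], [0.2, -1.0, 1.6, 0.04, -1], [0.2, -1.0, 1.6, 0.04, -1], [0.2, -1.0, 1.6, 0.04, -1]]
```

View pics/w4.png

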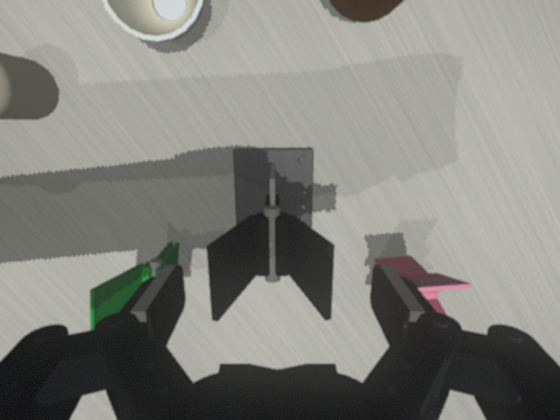

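Wings span 208–333, centre 270.5, against a finger centre of 277.5. That is 2.7 mm off, so I'm shifting −y by 3 mm and going down 7 mm.

>>> {"api": "play_rows", "payload": {"series": [[0, -3, 3, 0, -1], [0, 0, 4, 0, -1], [0, 0, 1, 0, -1], [0, 0, 0, 0, -1], [0, 0, 0, 0, -1]]}}

```text
t: 6.35
tool_pos: [0.5833, -0.1911, 0.1348]
tool_rot: [[0.562, 0.827, 0.02], [0.826, -0.563, 0.019], [0.027, 0.006, -1.0]]
force: [-0.6, 0.2, 1.0]
grip_width: 0.0856
```

```bash
python3 -c "
from h import *
p=capture('wrist');save(p,'w5')
plan((0.581,-0.1895,0.133),-34.5)"
```

```text
t 6.4 pos [ 583.4 -191.2  134.9] head -34.25 tilt [0.0206 0.0186] dh -0.25 d [-2.4  1.7 -1.9] tool d [-0.  -2.9  1.9] F [0.1 0.3 0.5] w 85.5 j7 -0.1
[[-0.0, -0.6, 0.4, 0.05, -1], [-0.0, -0.6, 0.4, 0.05, -1], [-0.0, -0.6, 0.4, 0.05, -1], [-0.0, -0.6, 0.4, 0.05, -1], [-0.0, -0.6, 0.4, 0.05, -1]]
```

View pics/w5.png

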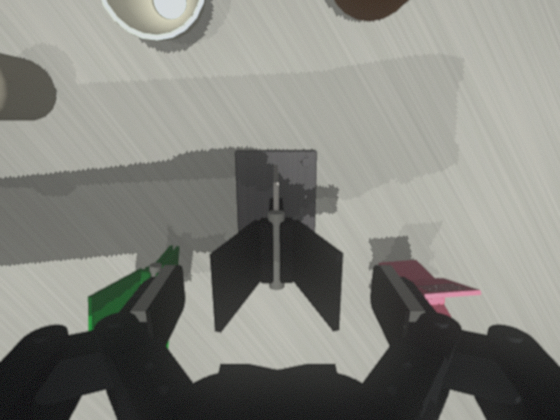

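Centred (213–341, so 277). Closing.

>>> {"api": "play_rows", "payload": {"series": [[0, 0, 1, 0, 0], [0, 0, 0, 0, 1], [0, 0, 0, 0, 1], [0, 0, 0, 0, 1], [0, 0, 0, 0, 1]]}}

```text
t: 6.82
tool_pos: [0.5839, -0.1913, 0.135]
tool_rot: [[0.562, 0.827, 0.022], [0.826, -0.563, 0.019], [0.028, 0.008, -1.0]]
force: [-0.0, 0.9, -1.4]
grip_width: 0.0254
```

>>> {"api": "play_rows", "payload": {"series": [[0, 0, 0, 0, 1], [0, 0, 0, 0, 1], [0, 0, 0, 0, 1], [0, 0, 0, 0, 1], [0, 0, 0, 0, 1]]}}

```text
t: 7.23
tool_pos: [0.5836, -0.1913, 0.1345]
tool_rot: [[0.562, 0.827, 0.021], [0.826, -0.563, 0.019], [0.027, 0.007, -1.0]]
force: [-0.2, 1.4, -0.2]
grip_width: 0.0199
```

```bash
python3 -c "
from h import *
p=capture('wrist');save(p,'w6')
s=capture('side');cv2.imwrite('pics/s6.png',cv2.resize(s['img'][90:270,240:440],(800,600))[:,:,::-1])
plan((0.581,-0.1895,0.133),-34.5)"
```

```text
t 7.33 pos [ 583.6 -191.3  134.5] head -34.25 tilt [0.0213 0.0186] dh -0.25 d [-2.6  1.8 -1.5] tool d [-0.  -3.2  1.5] F [-0.1 -0.5 -0.9] w 19.9 j7 -0.1
[[-0.0, -0.6, 0.3, 0.05, -1], [-0.0, -0.6, 0.3, 0.05, -1], [-0.0, -0.6, 0.3, 0.05, -1], [-0.0, -0.6, 0.3, 0.05, -1], [-0.0, -0.6, 0.3, 0.05, -1]]
```

View pics/w6.png

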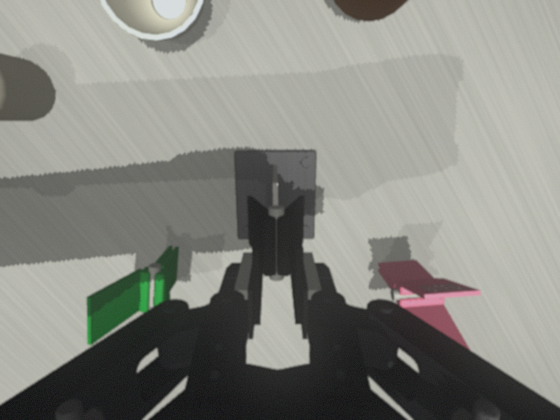

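View pics/s6.png

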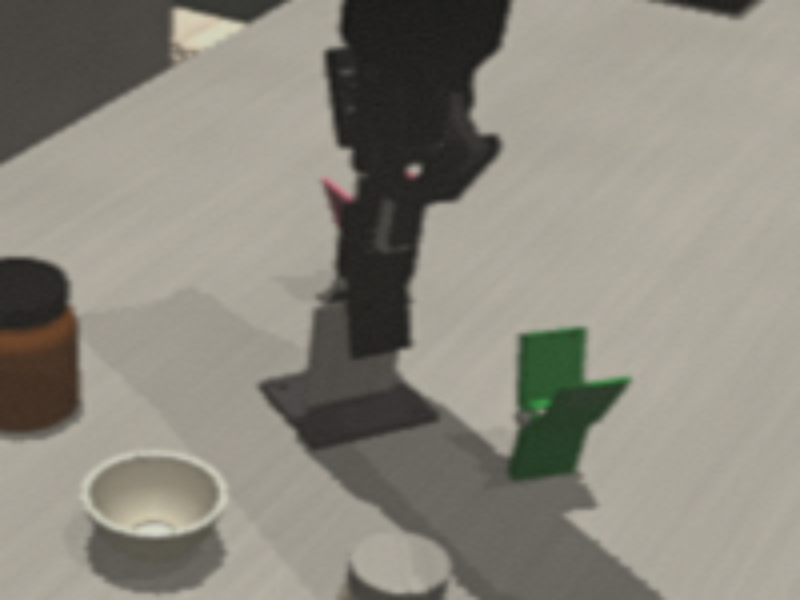

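Squeezed to about 20 mm (the stop is 22), wings parallel. Lifting straight up.

>>> {"api": "play_rows", "payload": {"series": [[0.2, 0, -8, 0, 1], [0.5, 0, -15, 0, 1], [0.5, 0, -20, 0, 1], [0.6, 0, -25, 0, 1], [0.7, 0, -25, 0, 1]]}}

```text
t: 7.75
tool_pos: [0.5792, -0.1896, 0.2261]
tool_rot: [[0.563, 0.826, 0.009], [0.826, -0.563, 0.02], [0.022, -0.004, -1.0]]
force: [1.1, 0.8, -0.2]
grip_width: 0.0194
```

>>> {"api": "play_rows", "payload": {"series": [[0.7, 0, -25, 0, 1], [0.5, 0, -15, 0, 1], [0, 0, 0, 0, 1], [0, 0, 0, 0, 1], [0, 0, 0, 0, 1]]}}

```text
t: 8.17
tool_pos: [0.5817, -0.1912, 0.2765]
tool_rot: [[0.564, 0.826, 0.021], [0.825, -0.564, 0.018], [0.027, 0.007, -1.0]]
force: [1.0, 0.2, -0.7]
grip_width: 0.0198
```

```bash
python3 -c "
from h import *
p=capture('wrist');save(p,'w7')
s=capture('side');cv2.imwrite('pics/s7.png',cv2.resize(s['img'][60:240,240:440],(800,600))[:,:,::-1])
plan((0.54,0.0,0.26),-34.5,claw=1)"
```

```text
t 8.27 pos [ 581.2 -191.   275.5] head -34.35 tilt [0.019  0.0187] dh -0.15 d [-41.2 191.  -15.5] tool d [ 134.  -141.8   18.2] F [-0.6 -0.5 -1. ] w 19.6 j7 -0.17
[[26.0, -27.5, 3.5, 0.03, 1], [26.0, -27.5, 3.5, 0.03, 1], [26.0, -27.5, 3.5, 0.03, 1], [25.9, -27.5, 3.5, 0.03, 1], [25.9, -27.6, 3.5, 0.03, 1]]
```

View pics/w7.png

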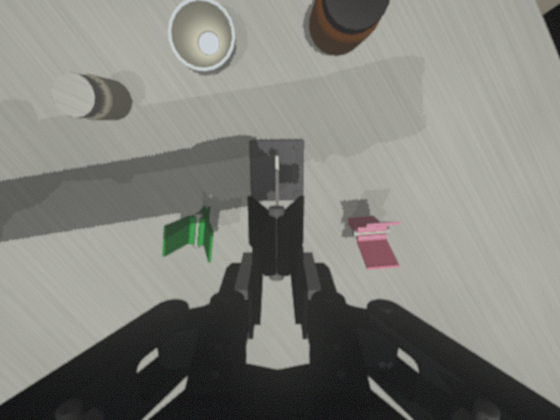

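View pics/s7.png

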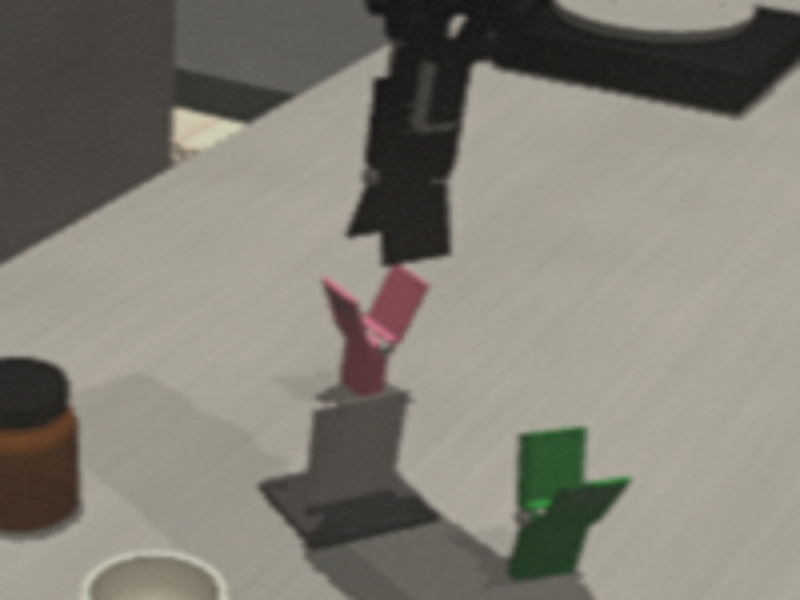

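The clip came off with its jaws gaping. Carrying it over.

>>> {"api": "play_rows", "payload": {"series": [[18, -19, 1, 0, 1], [26, -27, 1, 0, 1], [26, -27, 1, 0, 1], [26, -27, 1, 0, 1], [26, -27, 1, 0, 1]]}}

```text
t: 8.68
tool_pos: [0.5413, -0.0253, 0.265]
tool_rot: [[0.582, 0.813, 0.009], [0.813, -0.582, 0.009], [0.012, 0.002, -1.0]]
force: [0.5, 0.0, -0.4]
grip_width: 0.0193
```

```bash
python3 -c "
from h import *
plan((0.5375,0.2375,0.265),-29.6,claw=1,n=9)"
```

```text
t 8.68 pos [541.3 -25.3 265. ] head -35.6 tilt [0.0088 0.0086] dh 6.0 d [ -3.8 262.8   0. ] tool d [ 211.4 -156.     2.2] F [ 0.5  0.  -0.4] w 19.3 j7 -0.58
[[23.5, -17.3, 0.2, -0.67, 1], [23.7, -17.1, 0.2, -0.67, 1], [23.9, -16.8, 0.3, -0.67, 1], [24.1, -16.5, 0.3, -0.67, 1], [24.3, -16.2, 0.3, -0.67, 1], [24.5, -15.9, 0.3, -0.67, 1], [24.6, -15.7, 0.3, -0.67, 1], [24.8, -15.4, 0.3, -0.67, 1], [25.0, -15.1, 0.3, -0.67, 1]]
```

>>> {"api": "play_rows", "payload": {"series": [[24, -17, 0, -1, 1], [24, -17, 0, -1, 1], [24, -17, 0, -1, 1], [24, -16, 0, -1, 1], [22, -15, 0, -1, 1]]}}

```text
t: 9.1
tool_pos: [0.5308, 0.1287, 0.2594]
tool_rot: [[0.502, 0.865, -0.003], [0.865, -0.502, 0.009], [0.006, -0.007, -1.0]]
force: [0.0, -0.7, -1.2]
grip_width: 0.0195
```

```bash
python3 -c "
from h import *
p=capture('wrist');save(p,'w8')
plan((0.5375,0.2375,0.265),-29.6,claw=1)"
```

```text
t 9.15 pos [529.5 136.4 258.8] head -29.56 tilt [-0.0045  0.0121] dh -0.04 d [  8.  101.1   6.2] tool d [ 91.9 -43.   -5. ] F [-1.5  5.4 -1. ] w 19.7 j7 -0.76
[[18.4, -8.6, -1.0, 0.01, 1], [18.4, -8.6, -1.0, 0.01, 1], [18.4, -8.6, -1.0, 0.01, 1], [18.4, -8.6, -1.0, 0.01, 1], [18.4, -8.6, -1.0, 0.01, 1]]
```

View pics/w8.png

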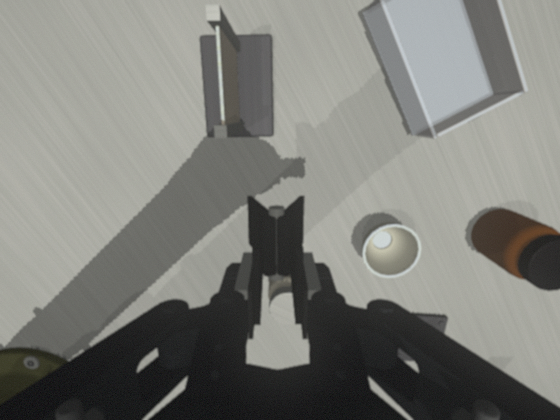

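>>> {"api": "play_rows", "payload": {"series": [[20, -9, -2, 0, 1], [20, -9, -2, 0, 1], [20, -9, -2, 0, 1], [14, -7, -1, 0, 1], [0, 0, 0, 0, 1]]}}

```text
t: 9.57
tool_pos: [0.5322, 0.2231, 0.2595]
tool_rot: [[0.489, 0.872, -0.016], [0.872, -0.489, 0.007], [-0.002, -0.017, -1.0]]
force: [-0.3, 1.6, -0.5]
grip_width: 0.0194
```

```bash
python3 -c "
from h import *
p=capture('wrist');save(p,'w9')
s=capture('side');save(s,'s9');t=capture('top');save(t,'t9')
for q in(p,s,t): print([ (n,[(np.round(l['position'],1).tolist(),round(l['score'],2)) for l in landmark_of(q,n)[:2]]) for n in('clip','card_edge')])
plan((0.5375,0.2375,0.265),-29.6,claw=1)"
```

```text
[('clip', [([275.8, 218.5], 0.62)]), ('card_edge', [([278.6, 175.0], 0.76)])]
[('clip', [([220.3, 295.3], 0.89), ([372.5, 234.5], 0.75)]), ('card_edge', [([214.1, 325.6], 0.7)])]
[('clip', [([147.8, 241.8], 0.91), ([365.0, 280.9], 0.75)]), ('card_edge', [([146.1, 243.0], 0.95)])]
t 10.02 pos [533.6 218.1 261.2] head -29.65 tilt [-0.0132  0.007 ] dh 0.05 d [ 3.9 19.4  3.8] tool d [18.8 -6.2 -3.7] F [-0.6  0.6 -0. ] w 19.3 j7 -0.88
[[3.8, -1.2, -0.7, -0.01, 1], [3.8, -1.2, -0.7, -0.01, 1], [3.8, -1.2, -0.7, -0.01, 1], [3.8, -1.2, -0.7, -0.01, 1], [3.8, -1.2, -0.7, -0.01, 1]]
```

View pics/w9.png

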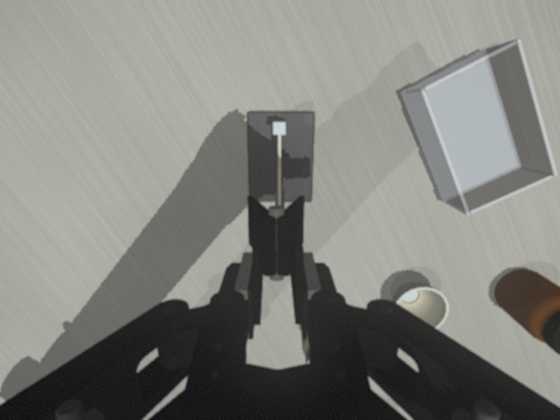

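View pics/s9.png

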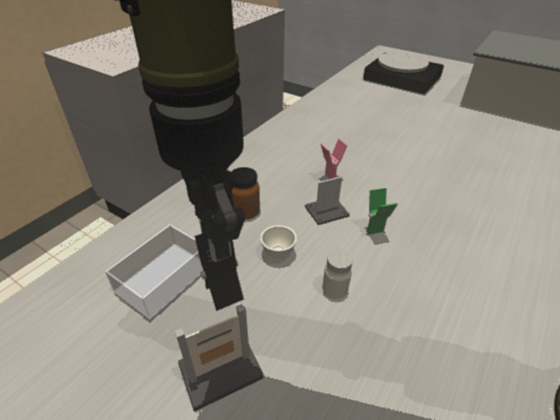

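View pics/t9.png

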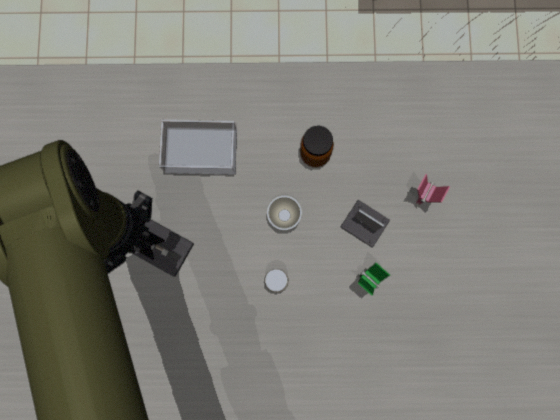

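Still held and open. The arm was still settling during those shots, so I'm retaking the wrist view at rest.

```bash
cat >> h.py <<'E'
def wcrop(name):
    p=capture('wrist');s=read_state();save(p,name)
    cv2.imwrite('pics/'+name+'c.png',cv2.resize(p['img'][90:300,190:370],(771,600)*1 if False else (514,600),interpolation=cv2.INTER_CUBIC)[:,:,::-1]);return p
E
python3 -c "
from h import *
np.set_printoptions(precision=4,suppress=True)
p=wcrop('w10')
R=np.array(read_state()['tool_rot']);P=np.array(read_state()['tool_pos'])
print('cam in tool',R.T@(p['position']-P)); print('cam rot in tool',R.T@p['rotation'])
print('card edge pred',proj(p,(.5375,.2375,.125)),proj(p,(.540,.2365,.125)),'axis@.125',proj(p,P+R[:,2]*(P[2]-.125)))
plan((0.540,0.2365,0.265),-29.6,claw=1)"
```

```text
cam in tool [ 0.0743 -0.0001 -0.1431]
cam rot in tool [[-0.0001  0.9561  0.2929]
 [ 1.      0.0004 -0.0011]
 [-0.0012  0.2929 -0.9561]]
card edge pred [272.7053 176.7116] [275.7087 176.3124] axis@.125 [277.133  197.0797]
t 10.07 pos [533.5 218.4 261.1] head -29.63 tilt [-0.0133  0.007 ] dh 0.03 d [ 6.5 18.1  3.9] tool d [19.  -3.4 -3.8] F [-0.2  0.5 -0.1] w 19.5 j7 -0.88
[[3.8, -0.7, -0.8, -0.01, 1], [3.8, -0.7, -0.8, -0.01, 1], [3.8, -0.7, -0.8, -0.01, 1], [3.8, -0.7, -0.8, -0.01, 1], [3.8, -0.7, -0.8, -0.01, 1]]
```

View pics/w10c.png

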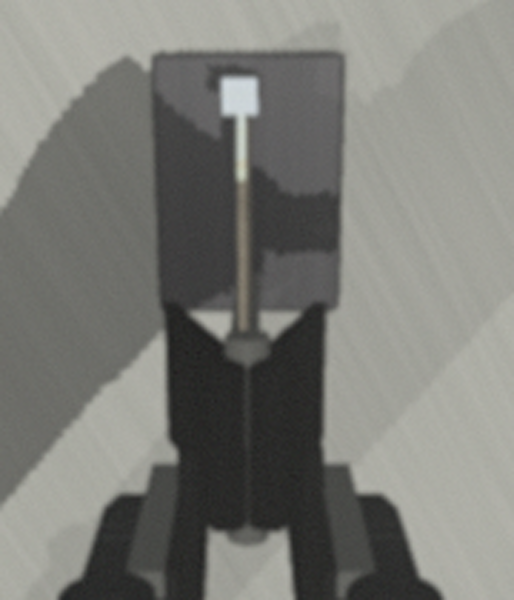

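```bash
python3 -c "
from h import *
np.set_printoptions(precision=4,suppress=True)
p=capture('wrist');st=read_state();R=np.array(st['tool_rot']);P=np.array(st['tool_pos'])
c=lambda u,v:(190+u/2.857,90+v/2.857)
def tool(uv,zt):
    o,d=ray(p,uv);o=R.T@(o-P);d=R.T@d;return o+d*(zt-o[2])/d[2]
print('pin far',tool(c(246,345),.0195),'near',tool(c(248,535),.0195))
print('wing far corners',tool(c(172,440),-.0325),tool(c(322,440),-.0325))
for n,uv,z in(('foot far L',c(153,55),.015),('foot far R',c(343,55),.015),('foot nearL',c(165,308),.015),('nearR',c(337,308),.015),('upr top c',c(240,95),.14),('card far end',c(241,117),.125),('card near',c(244,330),.125)):
    X=at_z(p,uv,z);print(n,X,'tool',R.T@(X-P))
"
```

```text
pin far [ 0.0235 -0.0006  0.0195] near [-0.0162 -0.0003  0.0195]
wing far corners [ 0.0267 -0.0102 -0.0325] [ 0.0267  0.0095 -0.0325]
foot far L [0.534  0.3062 0.015 ] tool [ 0.0765 -0.0391  0.2467]
foot far R [0.6013 0.2679 0.015 ] tool [0.0765 0.0384 0.2455]
foot nearL [0.4829 0.2123 0.015 ] tool [-0.0303 -0.0371  0.2467]
nearR [0.5491 0.175  0.015 ] tool [-0.0301  0.0389  0.2456]
upr top c [0.5618 0.2773 0.14  ] tool [ 0.0651 -0.0025  0.1211]
card far end [0.5583 0.2714 0.125 ] tool [ 0.0582 -0.0023  0.1361]
card near [0.5263 0.2135 0.125 ] tool [-0.0079 -0.0016  0.1362]
```

>>> {"api": "play_rows", "payload": {"series": [[8, -0.6, 0, 0, 1], [7, -0.5, 0, 0, 1], [4, -0.4, 0, 0, 1], [0, 0, 0, 0, 1], [0, 0, 0, 0, 1]]}}

```text
t: 10.53
tool_pos: [0.5426, 0.2382, 0.2613]
tool_rot: [[0.494, 0.87, -0.013], [0.87, -0.494, 0.008], [0.0, -0.015, -1.0]]
force: [1.0, -0.1, -0.5]
grip_width: 0.0194
```

>>> {"api": "play_rows", "payload": {"series": [[0, 0, 0, 0, 1], [0, 0, 10, 0, 1], [0, 0, 13, 0, 1], [0, 0, 10, 0, 1], [0, 0, 0, 0, 1]]}}

```text
t: 10.95
tool_pos: [0.5422, 0.2384, 0.2256]
tool_rot: [[0.493, 0.87, -0.012], [0.87, -0.493, 0.007], [0.0, -0.014, -1.0]]
force: [-0.6, 0.7, -0.5]
grip_width: 0.0195
```

>>> {"api": "play_rows", "payload": {"series": [[0, 0, 0, 0, 1], [0, 0, 0, 0, 1], [0, 0, 0, 0, 1], [0, 0, 0, 0, 1], [0, 0, 0, 0, 1]]}}

```text
t: 11.37
tool_pos: [0.542, 0.2379, 0.2256]
tool_rot: [[0.494, 0.869, -0.013], [0.869, -0.494, 0.007], [-0.0, -0.015, -1.0]]
force: [-0.1, 0.1, -1.0]
grip_width: 0.0199
```

```bash
python3 -c "
from h import *
np.set_printoptions(precision=4,suppress=True)
p=wcrop('w11');s=capture('side');cv2.imwrite('pics/s11.png',cv2.resize(s['img'][210:420,130:310],(600,700),interpolation=cv2.INTER_CUBIC)[:600,:,::-1])
print(landmark_of(s,'clip')[:1],landmark_of(s,'card_edge')[:1]);P=np.array(read_state()['tool_pos']);print(proj(s,P-[0,0,.0695]),proj(s,P))
plan((0.540,0.2365,0.1745),-29.6,claw=1)"
```

```text
[{'position': [210.0, 313.0], 'score': 0.96}] [{'position': [211.6, 327.0], 'score': 0.72}]
[209.9831 309.9859] [203.5553 274.7086]
t 11.57 pos [541.9 237.9 225.3] head -29.6 tilt [-0.0132  0.0069] dh 0.0 d [ -1.9  -1.4 -50.8] tool d [-2.1 -0.2 50.8] F [ 0.7  0.9 -1.4] w 19.7 j7 -0.89
[[-0.4, -0.0, 10.2, -0.0, 1], [-0.4, -0.0, 10.2, -0.0, 1], [-0.4, -0.0, 10.2, -0.0, 1], [-0.4, -0.0, 10.2, -0.0, 1], [-0.4, -0.0, 10.2, -0.0, 1]]
```

View pics/w11c.png

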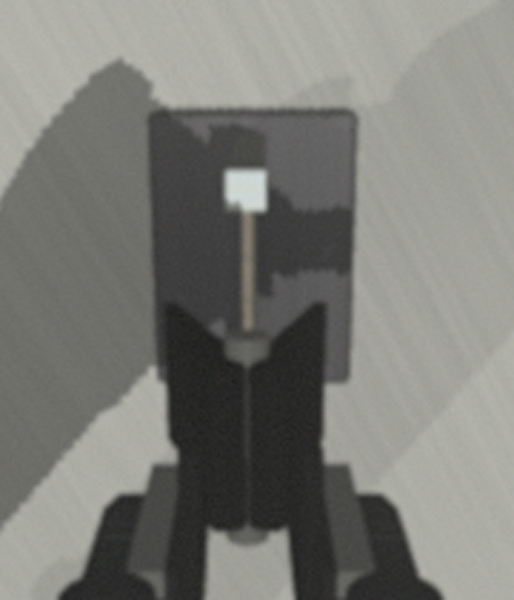

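View pics/s11.png

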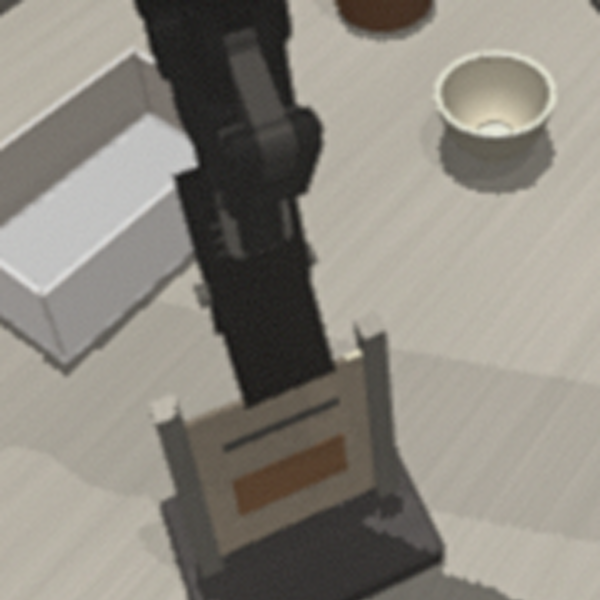

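```bash
cat > m.py <<'E'
from h import *
np.set_printoptions(precision=4,suppress=True)
def jaw(s,P,R,uvs,yt):
    y=np.array([R[0,1],R[1,1],0]);y/=np.linalg.norm(y);x=np.array([y[1],-y[0],0])*-1
    if x@R[:,0]<0:x=-x
    out=[]
    for uv in uvs:
        o,d=ray(s,uv);t=(yt-(o-P)@y)/(d@y);X=o+d*t;out.append(((X-P)@x*1000,X[2]*1000));print('toolx %.1f z %.1f'%out[-1])
    return out
E
python3 -c "
from m import *
s=capture('side');st=read_state();R=np.array(st['tool_rot']);P=np.array(st['tool_pos'])
c=lambda u,v:(130+.3*u,210+.3*v)
print('jaw tips');jaw(s,P,R,[c(247,405),c(335,368)],-.0185)
print('card plane: card top corners');jaw(s,P,R,[c(186,424),c(362,354)],0)
print('upright tops front-top edge mid');jaw(s,P,R,[c(167,407),c(370,330)],0)
"
```

```text
jaw tips
toolx 15.5 z 143.8
toolx -19.9 z 144.4
card plane: card top corners
toolx 37.4 z 119.1
toolx -37.0 z 117.8
upright tops front-top edge mid
toolx 42.4 z 134.8
toolx -41.4 z 131.9
```

Clip and card line up in the wrist crop (columns 246.5 and 248). From the side view the jaws need about +2.3 mm along the card edge, and the tips are about 152 mm high. I'm shifting and going down part way.

>>> {"api": "play_rows", "payload": {"series": [[2.3, 0.3, 4, 0, 1], [0, 0, 8, 0, 1], [0, 0, 8, 0, 1], [0, 0, 6, 0, 1], [0, 0, 2, 0, 1]]}}

```text
t: 12.03
tool_pos: [0.5431, 0.2403, 0.1947]
tool_rot: [[0.494, 0.869, -0.013], [0.87, -0.494, 0.007], [-0.0, -0.015, -1.0]]
force: [0.1, 0.2, -0.2]
grip_width: 0.0198
```

>>> {"api": "play_rows", "payload": {"series": [[0, 0, 0, 0, 1], [0, 0, 0, 0, 1], [0, 0, 0, 0, 1], [0, 0, 0, 0, 1], [0, 0, 0, 0, 1]]}}

```text
t: 12.45
tool_pos: [0.5424, 0.24, 0.1931]
tool_rot: [[0.494, 0.869, -0.015], [0.87, -0.494, 0.006], [-0.002, -0.016, -1.0]]
force: [0.8, 0.5, -1.4]
grip_width: 0.02
```

```bash
python3 -c "
from h import *
p=wcrop('w12');s=capture('side');cv2.imwrite('pics/s12.png',cv2.resize(s['img'][240:420,150:300],(500,600),interpolation=cv2.INTER_CUBIC)[:,:,::-1])
plan((0.540,0.2365,0.178),-29.6,claw=1)"
```

```text
t 12.55 pos [542.4 240.  193.2] head -29.59 tilt [-0.0148  0.0059] dh -0.01 d [ -2.4  -3.5 -15.2] tool d [-4.2 -0.1 15.2] F [ 0.4  0.1 -1. ] w 19.7 j7 -0.88
[[-0.8, -0.0, 3.0, 0.0, 1], [-0.8, -0.0, 3.0, 0.0, 1], [-0.8, -0.0, 3.0, 0.0, 1], [-0.8, -0.0, 3.0, 0.0, 1], [-0.8, -0.0, 3.0, 0.0, 1]]
```

View pics/w12c.png

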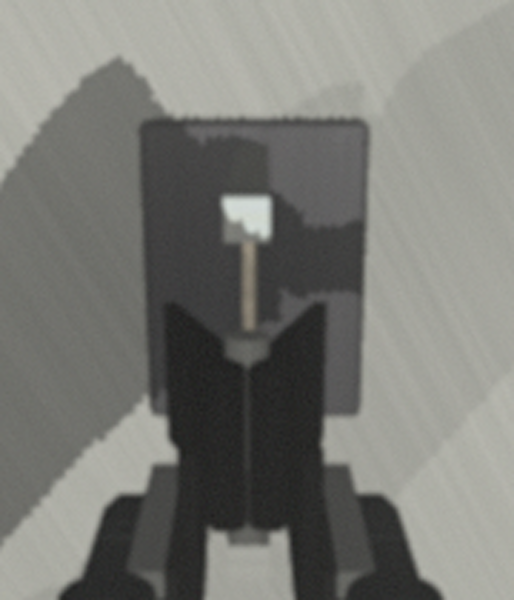

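View pics/s12.png

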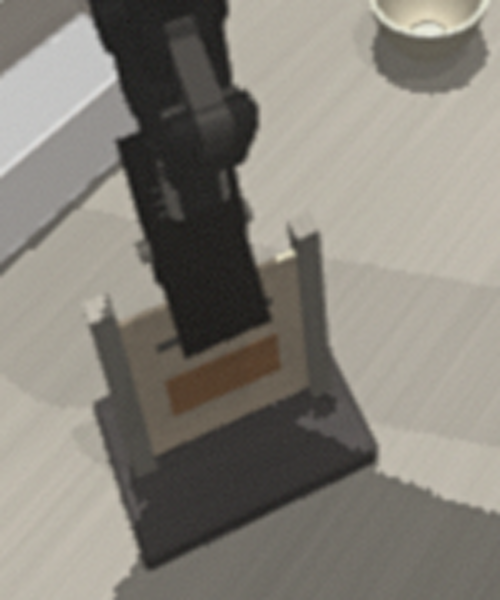

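```bash
python3 -c "
from m import *
s=capture('side');st=read_state();R=np.array(st['tool_rot']);P=np.array(st['tool_pos'])
c=lambda u,v:(150+.3*u,240+.3*v)
print('jaw tips');jaw(s,P,R,[c(186,356),c(270,320)],-.0195)
print('card top corners');jaw(s,P,R,[c(118,323),c(296,254)],0)
print('uprights');jaw(s,P,R,[c(97,308),c(303,228)],0)
print('pin');jaw(s,P,R,[c(140,250),c(250,212)],0)
"
```

```text
jaw tips
toolx 15.6 z 111.5
toolx -19.6 z 111.7
card top corners
toolx 35.7 z 121.0
toolx -39.2 z 118.6
uprights
toolx 41.6 z 135.9
toolx -43.2 z 134.1
pin
toolx 21.1 z 160.7
toolx -22.4 z 157.7
```

>>> {"api": "play_rows", "payload": {"series": [[0.6, 0.5, 3, 0, 1], [0, 0, 4, 0, 1], [0, 0, 3, 0, 1], [0, 0, 2, 0, 1], [0, 0, 0, 0, 1]]}}

```text
t: 13.02
tool_pos: [0.5432, 0.2404, 0.1802]
tool_rot: [[0.494, 0.869, -0.014], [0.87, -0.494, 0.006], [-0.002, -0.016, -1.0]]
force: [0.5, 0.1, -0.9]
grip_width: 0.0197
```

>>> {"api": "play_rows", "payload": {"series": [[0, 0, 0, 0, 1], [0, 0, 0, 0, 1], [0, 0, 0, 0, 1], [0, 0, 0, 0, 1], [0, 0, 0, 0, 1]]}}

```text
t: 13.43
tool_pos: [0.5431, 0.2404, 0.1799]
tool_rot: [[0.494, 0.869, -0.015], [0.87, -0.494, 0.006], [-0.002, -0.016, -1.0]]
force: [-0.4, -0.9, -0.9]
grip_width: 0.0197
```

```bash
python3 -c "
from h import *
p=wcrop('w13');s=capture('side');cv2.imwrite('pics/s13.png',cv2.resize(s['img'][240:420,150:300],(500,600),interpolation=cv2.INTER_CUBIC)[:,:,::-1])
print(landmark_of(s,'clip')[:1],landmark_of(s,'card_edge')[:1])
plan((0.540,0.2365,0.181),-29.6,claw=1)"
```

```text
[{'position': [374.5, 234.4], 'score': 0.96}] [{'position': [215.3, 325.6], 'score': 0.61}]
t 13.63 pos [543.  240.4 179.9] head -29.59 tilt [-0.0148  0.0059] dh -0.01 d [-3.  -3.9  1.1] tool d [-4.9 -0.8 -1.1] F [ 0.5 -1.  -0.8] w 19.6 j7 -0.88
[[-1.0, -0.2, -0.2, 0.0, 1], [-1.0, -0.2, -0.2, 0.0, 1], [-1.0, -0.2, -0.2, 0.0, 1], [-1.0, -0.2, -0.2, 0.0, 1], [-1.0, -0.2, -0.2, 0.0, 1]]
```

View pics/w13c.png

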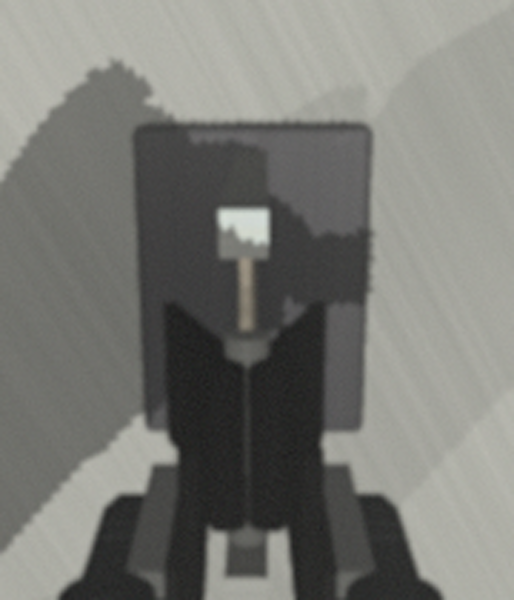

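View pics/s13.png

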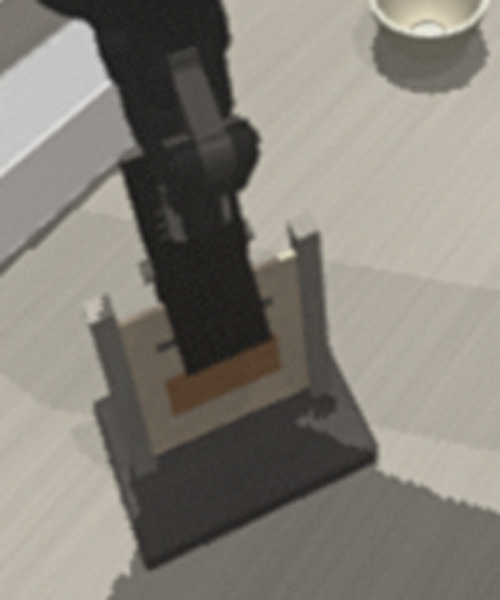

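```bash
python3 -c "
from m import *
s=capture('side');p=capture('wrist');st=read_state();R=np.array(st['tool_rot']);P=np.array(st['tool_pos'])
c=lambda u,v:(150+.3*u,240+.3*v)
print('jaw tips');jaw(s,P,R,[c(188,377),c(271,341)],-.0195)
print('card top corners');jaw(s,P,R,[c(118,323),c(296,254)],0)
print('uprights');jaw(s,P,R,[c(97,308),c(303,228)],0)
print('pin');jaw(s,P,R,[c(147,268),c(250,233)],0)
c=lambda u,v:(190+u/2.857,90+v/2.857)
for n,uv in(('far out',c(244,208)),('far in',c(244,258)),('near out',c(246,577))): print(n,R.T@(at_z(p,uv,.14)-P))
for zt in(.0195,.026):
  for uv in(c(246,345),c(248,545)):
    o,d=ray(p,uv);o=R.T@(o-P);d=R.T@d;print(o+d*(zt-o[2])/d[2])
"
```

```text
jaw tips
toolx 15.9 z 95.7
toolx -19.6 z 96.0
card top corners
toolx 35.0 z 120.5
toolx -39.9 z 118.1
uprights
toolx 41.0 z 135.4
toolx -44.0 z 133.6
pin
toolx 19.5 z 147.8
toolx -22.0 z 144.1
far out [ 0.0462 -0.0012  0.0397]
far in [ 0.036  -0.0013  0.0398]
near out [-0.0381 -0.0009  0.0399]
[ 0.0237 -0.0008  0.0195]
[-0.0183 -0.0004  0.0195]
[ 0.0217 -0.0008  0.026 ]
[-0.022  -0.0004  0.026 ]
```

The side and wrist views agree: the pin is 26 mm below the TCP, so the clip origin is at about 103 mm and overlaps the card by about 22 mm. It is centred to within about 1 mm. I'm raising it 1.5 mm and doing a last check.

>>> {"api": "play_rows", "payload": {"series": [[0, 0, -1.5, 0, 1], [0, 0, 0, 0, 1], [0, 0, 0, 0, 1], [0, 0, 0, 0, 1], [0, 0, 0, 0, 1]]}}

```text
t: 14.15
tool_pos: [0.5431, 0.2404, 0.1816]
tool_rot: [[0.494, 0.869, -0.015], [0.87, -0.494, 0.006], [-0.002, -0.016, -1.0]]
force: [0.1, -0.0, -1.2]
grip_width: 0.0195
```

>>> {"api": "play_rows", "payload": {"series": [[0, 0, 0, 0, 1], [0, 0, 0, 0, 1], [0, 0, 0, 0, 1], [0, 0, 0, 0, 1], [0, 0, 0, 0, 1]]}}

```text
t: 14.57
tool_pos: [0.543, 0.2404, 0.1815]
tool_rot: [[0.494, 0.869, -0.015], [0.87, -0.494, 0.006], [-0.002, -0.016, -1.0]]
force: [-0.1, 0.4, -0.1]
grip_width: 0.0196
```

```bash
python3 -c "
from h import *
p=wcrop('w14');s=capture('side');cv2.imwrite('pics/s14.png',cv2.resize(s['img'][240:420,150:300],(500,600),interpolation=cv2.INTER_CUBIC)[:,:,::-1])
t=capture('top');save(t,'t14')
plan((0.543,0.2404,0.1815),-29.6,claw=1)"
```

```text
t 14.72 pos [543.1 240.4 181.6] head -29.6 tilt [-0.0148  0.006 ] dh -0.0 d [-0.1  0.  -0.1] tool d [ 0.  -0.1  0.1] F [-0.1  0.2 -0.3] w 19.7 j7 -0.88
[[0.0, -0.0, 0.0, 0.0, 1], [0.0, -0.0, 0.0, 0.0, 1], [0.0, -0.0, 0.0, 0.0, 1], [0.0, -0.0, 0.0, 0.0, 1], [0.0, -0.0, 0.0, 0.0, 1]]
```

View pics/w14c.png

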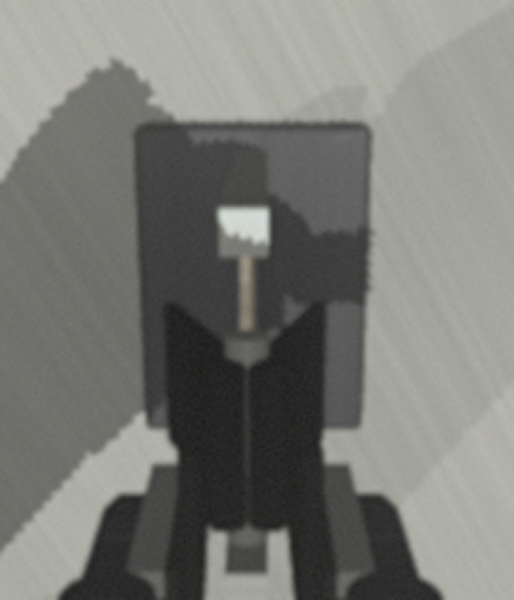

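View pics/s14.png

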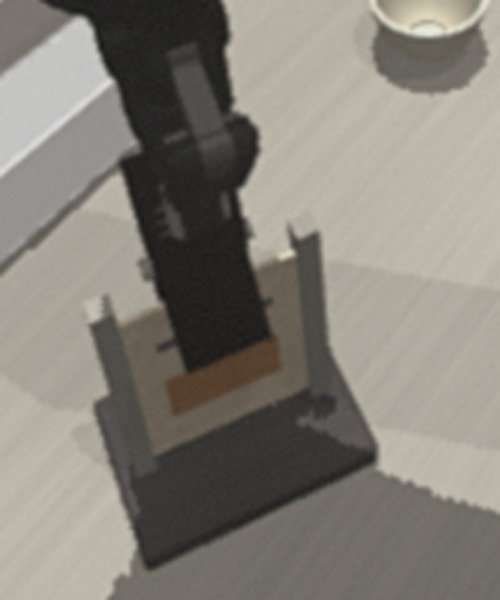

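View pics/t14.png

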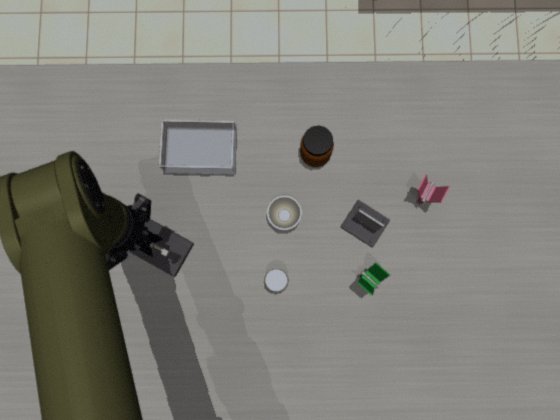

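In the wrist crop, card and clip are both at column 246.5. The stand, shaker, ramekin, tub and jar are at the same pixels as before, and the force is close to zero. Handing in.

```bash
python3 -c "
from bench import *
print(job_done())"
```

```text
the job is handed in; nothing more can be done
None
```

The black clip is squeezed open and held around the top edge of the card, and the job was handed in at about 14.7 s; no verdict came back. I pinched it by its wings, lifted it off the rest and lowered it between the two uprights.

**Last checks**
- **Grip:** the opening reads 19.6 mm, against 22 mm over the wings at the stop. I take the gap to be a reading offset or pads giving a little. I did not see the jaw gape directly at the end.
- **Fit on the card:** about 20–21 mm of card is between the jaws. The clip is within about 1 mm of the middle of the edge and about 0.5 mm of the card plane, and square to within about 1°.
- **Contact:** wrist force is close to zero. The stand, shaker, ramekin, tub and jar are where they were.

**Weaker or conflicting points**
- **Grip height:** the clip sat about 6 mm lower in the fingers after the squeeze than I first assumed. I corrected the final height for that.
- **Side camera:** it read heights about 6 mm low, so I measured against the known card and uprights instead.
- **Tilt:** the tool leans about 1°, and the clip may lean about 2° along the card's width. The side-view readings of that disagreed with each other.
- **Upright reading:** one wrist-view reading of the near upright did not match the others (84 mm between the uprights' outer edges instead of 94 mm), and I left it out.

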